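# Torque down a bearing foot and strike out its fit-up wedge

### The arm

A 7-joint arm with a two-finger parallel gripper is mounted at the origin on the work surface. World frame = base frame: x ahead of the robot, y to its left, z up, the work surface at z = 0. Lengths are in m, angles in rad, forces in N, time in s.
With the tool pointing down it reaches from about 0.35 to 0.775 m from the base axis. Payload 3.1 kg.
Tool frame: the origin (TCP) lies between the finger pads; the fingertips stand ahead of it and the grasp point (between the pads) lies 8 mm behind it (r.finger_overhang is the z of the fingertips in the tool frame, in m); z points along the fingers, y is the line along which they close (so a half turn about z gives the same grasp; the last joint's range is limited). The gripper opens to 85 mm and grips with 20 to 120 N. Pads are 22 mm wide; open, the fingers measure 114 mm over their backs; the gripper's body (76 mm by 85 mm) begins 54 mm behind the grasp point. The pads swing forward as they close: fully open they stand 13 mm farther back than shut.
Start: joints at [-1.252, 0.311, 0.014, 1.512, -0.004, 1.319, -0.027], TCP at [0.194, 0.515, 0.242] pointing down, gripper open.
Joint ranges: [-2.7, 2.7], [-0.3, 1.91], [-1.27, 1.3], [0.12, 2.57], [-1.44, 4.58], [0.2, 2.03], [-3.05, 3.05]. Speed limits (rad/s): [2.79, 2.79, 3.14, 3.14, 3.14, 3.14, 3.14].

### API

Orientations are given as a unit quaternion [w, x, y, z].
In Python, from cell import status, viewer, r, nets gives the robot as it stands.
- The arm moves only by the shell command python3 -m handwheel 'ROWS' [OPENING] [FORCE]. ROWS is JSON, a list of rows, each a list of 2 entries, a list of its own where there are three numbers: the shift along the tool's x, y, z in mm, then the turn about the tool's z in rad. In form: [[[tx, ty, tz], spin], ...]. A call has 1 to 5 rows; each row is the pose to reach, as a shift and turn from the pose commanded when the call began, along the tool's axes at that moment; what a row does not reach only later rows make up. A row lasts 1/10 s, in which the tool goes at most 50 mm and 8.59 degrees, less where a joint would pass 70% of its speed; a pose out of reach is approached as far as the arm can. A call with a gripper value outside its range is refused whole. OPENING is the finger opening in mm, from 0 to 85.4, set as the call begins (- or left out, the last holds). The fingers move at their own pace and stop on an object; FORCE is the grip in N (left out, the last holds). Time passes only in rows, so rows that repeat a pose let the fingers close. It gives the time, the measured TCP pose, the force, the opening and the grip force at its end, in the units of the state.
- status.get_obs(): the state, without advancing time (a new reading comes with each control period).
- viewer.grab_frame(name): name is "scene" or "top" or "wrist"; returns the picture (400x640x3 uint8, red, green, blue); there is no depth.
- viewer.camera_model(name): a dict with "intrinsics" (3x3 intrinsics, pixels), "eye" and "attitude" of the camera in the world. Camera axes: x right, y up, looking along -z (the intrinsics and any distortion apply to the point x, -y, -z); pixel columns grow to the right and rows downward; lengths in m; the calibration is good to about 2 mm. A picture is of the moment at which its call begins: read the wrist's pose just before it. camera_model takes no time and is no camera call; for the wrist camera it gives the pose at the moment of the call.
- r.job_done(): hands the job in; it is judged then, once.
Trained networks look in the newest picture that a camera, given by its name, has taken for a name from the list of things; names that differ only in an ending like _2 or _b are one class to them, and where a whole thing is asked for, a point or a joint stands for the part that bears it (a point fixed in the world has none). Each returns a list of dicts, best first, with "confidence" (0 to 1); they miss things now and then, are a little off and sometimes report something else, mostly with a low value. They report only what shows in the picture. A call takes as long as a camera call. They do not tell look-alikes from the thing itself.
- nets.search_frame(name, camera): "centre" ([column, row] in pixels, amid what is visible of it).
- nets.silhouettes(name, camera): "pixels" (400x640 bool, what is visible of it) and "centre" ([column, row] in pixels, amid what is visible of it).
- nets.landmark_of(name, camera): "centre" ([column, row] in pixels: a listed point, or the origin of a listed thing).
The state is a dict: "time_s": time; "joint_pos": joint angles; "qvel": joint speeds; "joint_efforts": joint torques, N m; "tcp_pos": TCP position; "eef_rot": TCP orientation; "force": force on the tool from outside, world axes, zero at the start; "torque": the same for the moment, N m; "opening": finger opening in m; "grip_force": force on a finger pad.
Only numpy, scipy, OpenCV 4.12 (cv2) and the standard library are available. Lean on these libraries where they do the work, as an engineer would, in place of code of your own. Each camera call takes 0.05 s, during which the arm holds its last target. There are 200 camera calls.

### The job

Finish bolting down the pillow-block bearing: pull the torque wrench that sits on its foot nut clockwise (seen from above) until it clicks, that is until the handle gives way at its pivot, and stop there without pulling on past the click. Then hold the brass block and knock the yellow fit-up wedge loose with it, striking the thin end so that the wedge slides along its slot towards its thick end, then lift the wedge out and put it flat in the blue tray. Lay the brass block back on the bench, and leave the wrench on the tight nut and the other things where they are.

Things in the scene. Friction and masses are not known exactly. Their poses are not given: they have to be found in the camera images.
- fixture: Dark steel base plate, 170 (x) by 245 (y) by 12 thick, fixed to the bench (x -85 to 85, y -110 to 135 from its origin, which lies on the bench under the bearing's middle). Its x axis runs along the bearing's shaft, roughly away from the robot; y along the bearing's foot, to the robot's left; z up. Bearing, slot, lug and wrench are mounted on it and move with it.
- bearing (a point): Middle of the blue-grey cast pillow-block bearing bolted on the plate, 49 above the bench. Foot 38 (fixture x) by 140 (y), its top 27 above the bench; round housing up to 84 above the bench; shaft stub of 25 diameter, x -55 to 55. The nut at y +52 is already tight, top 45 above the bench; the one at y -52 carries the torque wrench.
- slot (a point): Middle of the wedge slot, on the plate's top, 12 above the bench. The slot runs along the fixture's x, between the bearing foot's +y end face (x -19 to 19) and a rust-brown steel stop lug (x -21 to 21, 26 high, 24 wide) on the plate. The lug presses on the wedge with about 12 N and follows it by at most 1.5. At the robot's end the slot is about 17 wide.
- nut_axis (a point): Point on the vertical axis of the wrench's nut, at the height of the wrench handle's centre line (74 above the bench).
- handle (a point): Middle of the torque wrench's red round grip: 26 diameter, reaching from 105 to 195 from the nut axis, level; this point is 150 from the axis and 74 above the bench. The bare tube inward of it is 18 in diameter; the head over the nut 36, top 86 above the bench. Here about 1.5 N turns the nut while it still runs; once it is hard down the pull rises to 13 or 14 N and the wrench clicks.
- nut (a joint): Turn of the nut together with the wrench's head, rad, growing clockwise seen from above (tightening). It reads 1.0 when the nut is hard down, starts 0.25 to 0.8 short of that, and stays where it is left.
- wrench (a joint): Break-over angle of the wrench's handle at its pivot pin (30 from the nut axis, between head and tube), rad, clockwise. 0 below the set torque; at the set torque the handle gives way against a soft spring: past 0.05 it has clicked, beyond 0.19 the nut is over-tightened, at 0.24 it is solid again. It springs back to 0 when let go.
- wedge_mid (a point): Centre of the yellow steel wedge, 100 long, 22 high, 0.28 kg, lying on the plate (centre 23 above the bench). Its x axis points along it from the thin end (14 wide, robot's side) to the thick end (24 wide); the -y face is parallel to x. At the start the thin end stands 29 out of the slot, the thick end 33. Jammed: 10 to 20 N drive it along +x; after some 15 it is loose.
- block_mid (a point): Centre of the brass knocking block, 80 (x) by 30 by 30, 0.55 kg, lying on the bench (centre 15 above it), on the left side.
- tray_in (a point): Centre of the inner floor of the blue sheet tray, 160 (x) by 120 (y) by 35 high outside, wall and floor 3, fixed on the bench, on the left side.
- tray: The same tray; origin under its centre on the bench, x along its length.
- grease_can: Green can, 64 diameter, 85 high, standing beyond the plate; bystander. Origin under its centre.
- tube_offcut: Square steel tube, 150 by 30 by 30, lying at the far right; bystander. Origin under its centre.
- spanner: Combination spanner, 170 long, 8 thick, lying between the robot and the plate; bystander. Origin under its middle.
- hinge_barrel: Upright steel tube, 34 diameter, 70 high, at the near right; bystander. Origin under its centre.
Things that resemble listed ones, but are neither listed nor needed, are in the scene too. There is more than one size of the part that bears block_mid; the job needs the smallest.

How it is judged:
On the way, in this order (a step that is already met when the one before it is completed fails the run):
1. the torque wrench has clicked: its handle has given way by more than 0.05 rad with the nut hard down (value of joint wrench above 0.05 rad and value of joint nut above 0.93 rad), for 0.05 s.
2. with the wedge still down in its slot, the brass block, pressing on it, has driven it at least 12 mm towards its thick end (x of wedge_mid in the frame of fixture between 0.014 and 0.06 m and height (world z) of wedge_mid below 0.032 m and contact force between block and wedge above 0.5 N).
3. the wedge has been lifted clear of its slot (height (world z) of wedge_mid above 0.06 m), for 0.1 s.
At the end, for the whole second after the job is handed in: The wedge lies flat (within 8 degrees, centre below 22 mm) and still inside the tray, the brass block lies still on the bench (centre below 22 mm), the nut is down (within 0.07 rad) and the wrench handle has sprung back to less than 0.03 rad (x of wedge_mid in the frame of tray between -0.07 and 0.07 m and y of wedge_mid in the frame of tray between -0.05 and 0.05 m and height (world z) of each of wedge_mid, block_mid below 0.022 m and angle between wedge_mid's own x axis and vertical between 1.42 and 1.72 rad and linear speed of each of wedge, block below 0.02 m/s and value of joint nut above 0.93 rad and value of joint wrench below 0.03 rad); the robot touches nothing.
It fails at once if the wrench was pulled on past the click: the handle broke over by more than 0.19 rad (value of joint wrench above 0.19 rad).
It fails at once if a bystander was moved by more than 30 mm (distance of any of grease_can, tube_offcut, spanner, hinge_barrel from where it was at the start of the episode above 0.03 m).
It also fails if it takes over 70 s, if anything falls off the work surface, if the arm or the gripper's body presses on something with over 40 N, if the wrist force passes 120 N, or if a joint passes its speed limit or range.

## Working session

There is one attempt and no reset: what is moved stays moved. The work goes in short steps, Python scripts to look and compute and a shell command to move; the robot and the scene stay as the last step left them, time stands still between calls to the robot, and variables do not carry over. Pictures are saved under pics/ and viewed, at most 13 in all, crops included, and the job is handed in when it is done.

```bash
ls; mkdir -p pics
cat > h.py <<'E'
import numpy as np, cv2
from cell import status, viewer, r, nets
from scipy.spatial.transform import Rotation as R
def q2R(q): return R.from_quat([q[1],q[2],q[3],q[0]]).as_matrix()
def cam(n):
    m=viewer.camera_model(n); A=np.array(m["attitude"],float)
    if A.shape!=(3,3): A=q2R(A)
    return np.array(m["intrinsics"]),np.array(m["eye"]),A
def ray(n,px,c=None):
    K,e,A=c or cam(n); p=np.linalg.inv(K)@[px[0],px[1],1]
    d=A@[p[0],-p[1],-p[2]]; return e,d/np.linalg.norm(d)
def atz(n,px,z,c=None):
    e,d=ray(n,px,c); return e+d*(z-e[2])/d[2]
def tri(rs):
    M=np.zeros((3,3));b=np.zeros(3)
    for e,d in rs:
        P=np.eye(3)-np.outer(d,d);M+=P;b+=P@e
    x=np.linalg.solve(M,b); return x,[np.linalg.norm(np.cross(x-e,d)) for e,d in rs]
def proj(n,X,c=None):
    K,e,A=c or cam(n); p=A.T@(np.array(X)-e); p=K@[p[0],-p[1],-p[2]]; return p[:2]/p[2]
def save(n,f): 
    im=viewer.grab_frame(n); cv2.imwrite('pics/'+f,im[:,:,::-1]); return im
E
python3 - <<'E'
from h import *
for k in ["scene","top","wrist"]:
    print(k,viewer.camera_model(k))
a=save("scene","s1.png");b=save("top","t1.png")
for nm in "fixture bearing slot nut_axis handle wedge_mid block_mid tray_in tray grease_can tube_offcut spanner hinge_barrel".split():
    for c in ["scene","top"]:
        print(nm,c,[(np.round(d["centre"]).tolist(),round(d["confidence"],2)) for d in nets.landmark_of(nm,c)])
print(status.get_obs(), r.finger_overhang)
E
```

```text
pics
scene {'intrinsics': array([[417.63906386,   0.        , 321.92049461],
       [  0.        , 417.63906386, 203.74105362],
       [  0.        ,   0.        ,   1.        ]]), 'eye': array([ 0.95231253, -0.63392805,  0.98424961]), 'attitude': array([0.89834053, 0.3281284 , 0.09982507, 0.27450139])}
top {'intrinsics': array([[465.2337418 ,   0.        , 326.4358265 ],
       [  0.        , 465.2337418 , 194.97347967],
       [  0.        ,   0.        ,   1.        ]]), 'eye': array([0.26203133, 0.01848971, 1.39835643]), 'attitude': array([-0.70305108, -0.07441403,  0.07573374,  0.70316864])}
wrist {'intrinsics': array([[292.91857403,   0.        , 321.5045802 ],
       [  0.        , 292.91857403, 195.68526052],
       [  0.        ,   0.        ,   1.        ]]), 'eye': array([0.1193019 , 0.54237895, 0.37301442]), 'attitude': array([ 0.81210834, -0.12984077, -0.08829311,  0.56198376])}
fixture scene [([328.0, 247.0], 0.56)]
fixture top [([349.0, 187.0], 0.94)]
bearing scene [([330.0, 235.0], 0.96)]
bearing top [([351.0, 186.0], 0.84)]
slot scene [([343.0, 223.0], 0.79), ([387.0
[... 1115 characters left out ...]
joint_pos': array([-1.2516916 ,  0.31090237,  0.01401842,  1.51150766, -0.00439408,
        1.31922807, -0.02722003]), 'qvel': array([ 0.00099019,  0.00028872,  0.00198488, -0.00080452,  0.00056201,
       -0.00010597, -0.00044753]), 'joint_efforts': array([-4.80369340e-05, -3.79806340e+01,  1.45661663e-01, -2.30861288e+01,
        1.22096293e-02,  1.87066464e-03, -1.62880815e-05]), 'tcp_pos': array([0.19414737, 0.51459638, 0.24229947]), 'eef_rot': array([ 1.50103972e-05,  1.79405898e-01,  9.83775139e-01, -9.63437147e-06]), 'force': array([-0.60230894,  0.01553171, -0.01305685]), 'torque': array([-0.01691353, -0.04567256,  0.02235693]), 'grip_force': 0.0, 'opening': 0.0854046843131914} 0.011
```

View pics/t1.png

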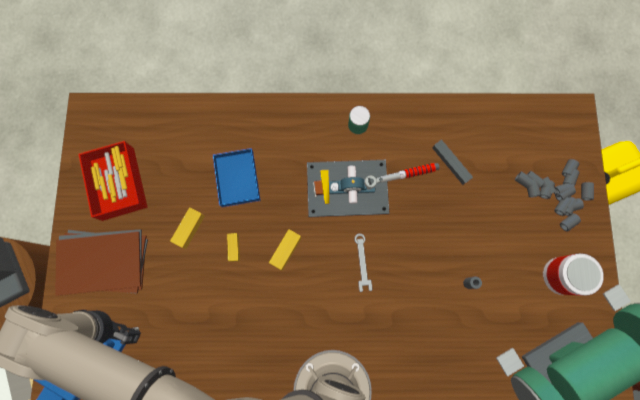

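View pics/s1.png

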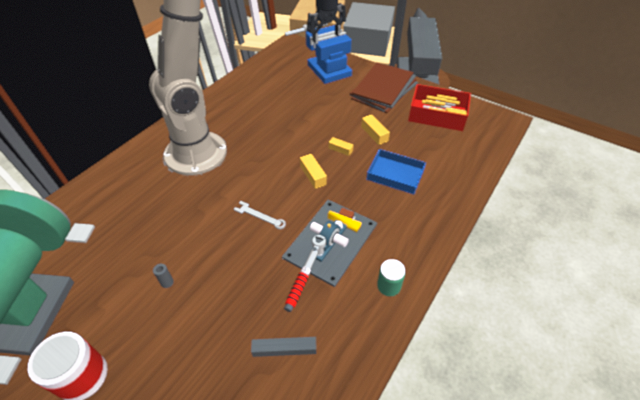

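Run:
```python
from h import *
pts=dict(bearing=([330,235],[351,186]),slot=([343,223],[325,187]),nut=([316,248],[371,183]),handle=([296,287],[422,168]),wedge=([343,221],[325,189]),tray_in=([398,173],[238,178]),bA=([312,167],[187,228]),bB=([334,148],[187,228]),bC=([376,131],[187,228]),bD=([334,148],[232,245]),bE=([312,167],[288,253]),)
for k,(s,t) in pts.items():
    x,e=tri([ray("scene",s),ray("top",t)]); print(k,x.round(4),np.round(e,4))
for k,t,z in [("tray",[237,181],0),("can",[359,124],0),("tube",[449,167],0),("spanner",[361,265],0),("hinge",[468,283],0),("fix",[349,187],0),("b1",[187,228],.015),("b2",[232,245],.015),("b3",[288,253],.015)]:
    x=atz("top",t,z);print(k,x.round(3),proj("scene",x).round())
```

```text
bearing [ 0.5866 -0.0557  0.036 ] [0.0036 0.0036]
slot [0.587  0.0203 0.0103] [0.0001 0.0001]
nut [ 0.5883 -0.118   0.0513] [0.0016 0.0016]
handle [ 0.6257 -0.2614  0.0912] [0.0014 0.0014]
wedge [0.5822 0.0222 0.0134] [0.0031 0.0031]
tray_in [0.6213 0.2924 0.0063] [0.006 0.006]
bA [ 0.3922  0.3397 -0.047 ] [0.129 0.129]
bB [ 0.4108  0.3787 -0.0135] [0.0785 0.0785]
bC [0.4624 0.437  0.0085] [0.0024 0.0024]
bD [0.3988 0.2872 0.0132] [0.0137 0.0137]
bE [0.3889 0.1333 0.0358] [0.0077 0.0077]
tray [0.608 0.293 0.   ] [392. 173.]
can [ 0.795 -0.088  0.   ] [388. 287.]
tube [ 0.653 -0.366  0.   ] [281. 344.]
spanner [ 0.351 -0.087  0.   ] [258. 214.]
hinge [ 0.298 -0.403  0.   ] [166. 282.]
fix [ 0.589 -0.054  0.   ] [330. 243.]
b1 [0.46  0.433 0.015] [374. 130.]
b2 [0.409 0.297 0.015] [342. 146.]
b3 [0.385 0.13  0.015] [308. 172.]
```

The top view shows the three yellow blocks at (187,228), (232,245) and (288,253). The middle one is the smallest, so I take (232,245). Yellow look-alikes of the wedge are the sticks in the red box at (112,180), while the wedge itself is at (325,187). The scene view agrees, with blocks at (376,128), (341,145) and (313,168), the wrench handle at (297,290) and the tray at (397,172).

```bash
cat >> h.py <<'E'
def go(p,yaw=None):
    """print tool-frame shift (mm) & spin to reach world p with tool y axis at heading yaw (mod pi)"""
    o=status.get_obs(); T=q2R(o["eef_rot"]); d=T.T@(np.array(p)-o["tcp_pos"])*1000
    s=0
    if yaw is not None:
        cy=np.arctan2(T[1,1],T[0,1]); s=-((yaw-cy+np.pi/2)%np.pi-np.pi/2)
    print("shift",d.round(1),"spin",round(s,3),"t",round(o["time_s"],2),"j7",o["joint_pos"][6].round(2))
E
python3 - <<'E'
from h import *
K,e,A=cam("wrist"); print("view dir",(-A[:,2]).round(3),"at z0",atz("wrist",[320,200],0).round(3))
go([0.42,0.27,0.25],np.pi/2)
c=viewer.grab_frame("top")
for n in ["fixture","tray","block_mid","wedge_mid","handle"]:
    for s in nets.silhouettes(n,"top"):
        ys,xs=np.nonzero(s["pixels"]); z=dict(fixture=.012,tray=.035,block_mid=.03,wedge_mid=.034,handle=.074)[n]
        w=np.array([atz("top",p,z)[:2] for p in zip(xs,ys)],np.float32)*1000
        if len(w)>5: print(n,round(s["confidence"],2),np.round(s["centre"]),[np.round(v,1) for v in cv2.minAreaRect(w)])
E
```

```text
view dir [ 0.29  -0.109 -0.951] at z0 [ 0.239  0.496 -0.   ]
shift [-297.7 -149.1   -7.7] spin -0.361 t 1.4 j7 -0.03Traceback (most recent call last):
  File "<stdin>", line 8, in <module>
  File "h.py", line 13, in atz
    e,d=ray(n,px,c); return e+d*(z-e[2])/d[2]
        ~~~^^^^^^^^
  File "h.py", line 10, in ray
    K,e,A=c or cam(n); p=np.linalg.inv(K)@[px[0],px[1],1]
               ~~~^^^
  File "h.py", line 6, in cam
    m=viewer.camera_model(n); A=np.array(m["attitude"],float)
ValueError: time passes only in moves, steps and waits
```

```bash
python3 -m handwheel '[[[-280,-140,-20],0.18],[[-280,-140,-20],0.18],[[-280,-140,-20],0.18],[[-280,-140,-20],0.18],[[-280,-140,-20],0.18]]'
```

```text
time_s: 2.0
tcp_pos: [0.3647, 0.3299, 0.2587]
eef_rot: [0.0, 0.267, 0.964, 0.0]
force: [0.9, -0.3, -0.0]
opening: 0.0853
grip_force: 0.0
```

```bash
cat > look.py <<'E'
from h import *
import sys
def sil(n,names,Z):
    c=cam(n); viewer.grab_frame(n)
    out={}
    for nm in names:
        for s in nets.silhouettes(nm,n):
            m=s["pixels"].astype(np.uint8); ct=max(cv2.findContours(m,cv2.RETR_EXTERNAL,cv2.CHAIN_APPROX_NONE)[0],key=len,default=None)
            if ct is None or len(ct)<8: continue
            w=np.array([atz(n,p,Z[nm],c)[:2] for p in ct[:,0]],np.float32)*1000
            print(n,nm,round(s["confidence"],2),np.round(s["centre"]),[np.round(v,1) for v in cv2.minAreaRect(w)])
E
python3 - <<'E'
from look import *
Z=dict(fixture=.012,tray=.035,block_mid=.03,wedge_mid=.034,handle=.074)
sil("top",Z,Z)
save("wrist","w1.png")
sil("wrist",["tray","block_mid"],Z)
go([0.40,0.22,0.26],np.pi/2)
E
```

```text
top fixture 0.92 [353. 188.] [array([ 589.4, -128.6]), array([171.4, 406.3]), np.float64(2.2)]
top tray 0.82 [235. 178.] [array([613.9, 289.4]), array([170.7, 127.4]), np.float64(9.7)]
top block_mid 0.84 [287. 252.] [array([395.4, 136.9]), array([ 46.8, 113.6]), np.float64(59.9)]
top wedge_mid 0.61 [327. 182.] [array([584.6,  20.4]), array([99.9, 19.1]), np.float64(4.4)]
top handle 0.81 [414. 170.] [array([ 617.4, -227.9]), array([ 32.2, 178.4]), np.float64(12.2)]
top handle 0.44 [236. 181.] [array([603.9, 281.2]), array([164.7, 124.9]), np.float64(9.1)]
top handle 0.42 [452. 163.] [array([ 649.9, -355.1]), array([147.7,  40.1]), np.float64(36.3)]
wrist tray 0.86 [375. 310.] [array([597.1, 293.6]), array([169.1, 127. ]), np.float64(9.0)]
wrist block_mid 0.82 [211. 237.] [array([371.3, 153.9]), array([56.2, 82.1]), np.float64(60.3)]
wrist block_mid 0.72 [311. 206.] [array([398.8, 296.3]), array([82.5, 34.6]), np.float64(5.4)]
wrist block_mid 0.68 [425. 188.] [array([457.7, 429.6]), array([ 53.8, 123.1]), np.float64(63.5)]
shift [-90.  -77.5  -2. ] spin -0.538 t 2.5 j7 0.29
```

View pics/w1.png

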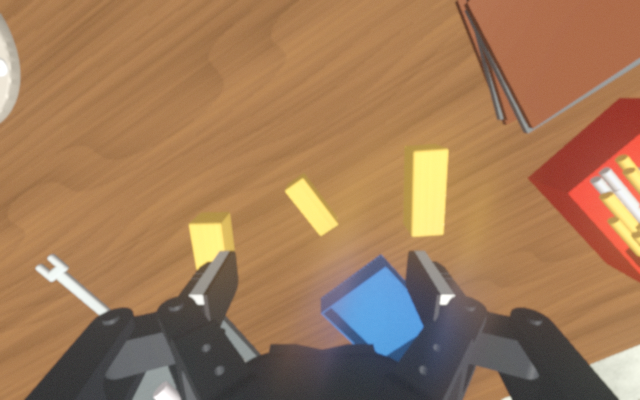

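The wrist view confirms the choice. The middle block at (311,206) measures about 82 x 34 mm, and the other two are larger: (211,237) and (425,188). The tray is at (375,310). Next is the wrench.

```bash
python3 -c "
from h import *
go([0.56,-0.14,0.30],np.radians(12))"
```

```text
shift [-411.7 -304.8  -42. ] spin 0.824 t 2.5 j7 0.29
```

```bash
python3 -m handwheel '[[[-410,-305,-42],0.82],[[-410,-305,-42],0.82],[[-410,-305,-42],0.82],[[-410,-305,-42],0.82],[[-410,-305,-42],0.82]]' | head -2;  python3 -c "
from h import *
go([0.56,-0.14,0.30],np.radians(12))"
```

```text
time_s: 3.0
tcp_pos: [0.4586, 0.1002, 0.2791]
shift [-258.7   32.   -21. ] spin 0.067 t 3.0 j7 0.09
```

```bash
python3 -m handwheel '[[[-258,32,-21],0.067],[[-258,32,-21],0.067],[[-258,32,-21],0.067],[[-258,32,-21],0.067],[[-258,32,-21],0.067]]' | head -2;  python3 -m handwheel '[[[0,0,0],0],[[0,0,0],0]]' | head -3
python3 - <<'E'
from look import *
Z=dict(fixture=.012,wedge_mid=.034,handle=.074)
im=save("wrist","w2.png"); c=cam("wrist")
sil("wrist",Z,Z)
for nm in ["fixture","bearing","slot","nut_axis","handle","wedge_mid"]:
    for d in nets.landmark_of(nm,"wrist")[:2]:
        z=dict(fixture=0,bearing=.049,slot=.012,nut_axis=.074,handle=.074,wedge_mid=.023)[nm]
        print(nm,np.round(d["centre"]),round(d["confidence"],2),atz("wrist",d["centre"],z,c).round(4))
go([0.62,-.25,.1],np.radians(12))
E
```

```text
time_s: 3.5
tcp_pos: [0.5572, -0.1285, 0.299]
time_s: 3.7
tcp_pos: [0.5563, -0.1289, 0.2983]
eef_rot: [-0.0, 0.629, 0.778, -0.0]
wrist fixture 0.71 [351. 105.] [array([ 589.3, -146.6]), array([169.9, 444.9]), np.float64(2.3)]
wrist wedge_mid 0.94 [374.  50.] [array([585.9,  17.5]), array([99.8, 25.6]), np.float64(6.6)]
wrist wedge_mid 0.72 [351. 108.] [array([ 586.7, -141.3]), array([161.8, 421.5]), np.float64(2.1)]
wrist wedge_mid 0.7 [128. 293.] [array([ 295.9, -406.1]), array([102.5,  33.2]), np.float64(55.4)]
wrist handle 0.89 [347. 249.] [array([ 615.6, -227.2]), array([ 26.3, 185.4]), np.float64(13.4)]
bearing [357. 120.] 0.78 [ 0.5876 -0.0625  0.049 ]
slot [366.  53.] 0.65 [0.5827 0.0204 0.012 ]
nut_axis [348. 160.] 0.9 [ 0.5864 -0.1107  0.074 ]
handle [347. 269.] 0.95 [ 0.6217 -0.2593  0.074 ]
handle [352. 307.] 0.68 [ 0.6433 -0.3188  0.074 ]
wedge_mid [367.  52.] 0.69 [0.583  0.0203 0.023 ]
shift [-133.1   36.3  199. ] spin 0.004 t 4.25 j7 0.59
```

View pics/w2.png

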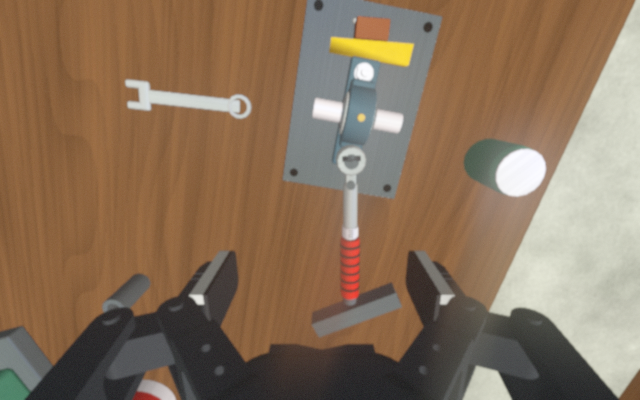

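The wrist view shows the nut at (348,160), the red grip at (348,268), the wedge at (372,50) and the lug at (373,28). The measured nut-to-handle distance is 0.153 m against the stated 0.150 m, so I descend astride the handle.

```bash
python3 -m handwheel '[[[-133,36,150],0],[[-133,36,150],0],[[-133,36,150],0],[[-133,36,150],0],[[-133,36,150],0]]' 60 60| head -2;  python3 -m handwheel '[[[0,0,82],0],[[0,0,82],0],[[0,0,82],0]]' | head -4; python3 -c "
from h import *
go([0.6217,-.2593,.065],np.radians(13.4));print(status.get_obs()['force'])"
```

```text
time_s: 4.75
tcp_pos: [0.6155, -0.2543, 0.1409]
time_s: 5.05
tcp_pos: [0.6161, -0.2474, 0.0619]
eef_rot: [-0.005, 0.628, 0.778, -0.001]
force: [-0.1, 0.5, -0.2]
shift [-12.8   2.9  -3.2] spin -0.02 t 5.05 j7 0.86
[-0.1360261   0.4853486  -0.23398764]
```

```bash
cat > arc.py <<'E'
from h import *
import sys
N=np.array([.5864,-.1107])
o=status.get_obs(); T=q2R(o["eef_rot"]); 
print(o["time_s"],o["tcp_pos"].round(4),o["force"].round(1))
for a in map(float,sys.argv[2:]):
    u=np.array([np.sin(a),-np.cos(a)]); t=np.array([np.cos(a),np.sin(a)])
    p=N+.150*u-float(sys.argv[1])*t
    print(round(a,2),end=" "); go([*p,.065],a)
E
python3 arc.py .017 .234 .134 .034 -.066 -.166 -.266 -.366 -.466 -.566
```

```text
5.05 [ 0.6161 -0.2474  0.0619] [-0.1  0.5 -0.2]
0.23 shift [-10.4 -14.1  -3.1] spin -0.02 t 5.05 j7 0.86
0.13 shift [ -8.3 -29.   -2.9] spin 0.08 t 5.05 j7 0.86
0.03 shift [ -4.7 -43.6  -2.8] spin 0.18 t 5.05 j7 0.86
-0.07 shift [  0.4 -57.9  -2.6] spin 0.28 t 5.05 j7 0.86
-0.17 shift [  6.9 -71.5  -2.5] spin 0.38 t 5.05 j7 0.86
-0.27 shift [ 14.7 -84.4  -2.3] spin 0.48 t 5.05 j7 0.86
-0.37 shift [ 23.7 -96.5  -2.1] spin 0.58 t 5.05 j7 0.86
-0.47 shift [  33.9 -107.6   -2. ] spin 0.68 t 5.05 j7 0.86
-0.57 shift [  45.2 -117.7   -1.8] spin 0.78 t 5.05 j7 0.86
```

```bash
python3 -m handwheel '[[[-6,-8,0],0],[[-10,-14,0],0],[[-9,-22,0],0.03],[[-8,-29,0],0.08],[[-8,-29,0],0.08]]'; python3 arc.py .017 .134 .034 -.066 -.166 -.266 -.366 -.466 -.566
```

```text
time_s: 5.55
tcp_pos: [0.5922, -0.266, 0.0691]
eef_rot: [0.001, 0.66, 0.752, 0.0]
force: [-0.6, 0.5, -1.3]
opening: 0.0597
grip_force: 0.0
5.55 [ 0.5922 -0.266   0.0691] [-0.6  0.5 -1.3]
0.13 shift [ 4.7 -2.   4.1] spin -0.004 t 5.55 j7 0.83
0.03 shift [  7.1 -16.9   4.1] spin 0.096 t 5.55 j7 0.83
-0.07 shift [ 11.  -31.5   4. ] spin 0.196 t 5.55 j7 0.83
-0.17 shift [ 16.3 -45.6   4. ] spin 0.296 t 5.55 j7 0.83
-0.27 shift [ 23.  -59.1   4. ] spin 0.396 t 5.55 j7 0.83
-0.37 shift [ 31.  -71.9   3.9] spin 0.496 t 5.55 j7 0.83
-0.47 shift [ 40.2 -83.9   3.9] spin 0.596 t 5.55 j7 0.83
-0.57 shift [ 50.6 -94.8   3.8] spin 0.696 t 5.55 j7 0.83
```

```bash
python3 -m handwheel '[[[6,-9,3],0.05],[[7,-17,4],0.1],[[7,-17,4],0.1]]'
python3 - <<'E'
from h import *
c=cam("scene"); save("wrist","w3.png"); viewer.grab_frame("scene")
for nm in ["handle","nut_axis"]:
    print(nm,[(atz("scene",d["centre"],.074,c).round(4),round(d["confidence"],2)) for d in nets.landmark_of(nm,"scene")[:2]])
E
python3 arc.py .017 .034 -.066 -.166 -.266 -.366 -.466 -.566
```

```text
time_s: 5.85
tcp_pos: [0.5744, -0.2601, 0.0638]
eef_rot: [0.0, 0.695, 0.719, 0.0]
force: [-0.2, -0.5, -0.7]
opening: 0.0601
grip_force: 0.0
handle [(array([ 0.593, -0.259,  0.074]), 0.74)]
nut_axis [(array([ 0.5923, -0.1186,  0.074 ]), 0.72)]
6.05 [ 0.5755 -0.2599  0.0632] [-0.1  0.2  0.3]
0.03 shift [-1.3 -1.1 -1.8] spin 0.0 t 6.05 j7 0.75
-0.07 shift [  1.2 -16.   -1.8] spin 0.1 t 6.05 j7 0.75
-0.17 shift [  5.1 -30.5  -1.8] spin 0.2 t 6.05 j7 0.75
-0.27 shift [ 10.4 -44.6  -1.8] spin 0.3 t 6.05 j7 0.75
-0.37 shift [ 17.2 -58.1  -1.8] spin 0.4 t 6.05 j7 0.75
-0.47 shift [ 25.2 -70.9  -1.8] spin 0.5 t 6.05 j7 0.75
-0.57 shift [ 34.5 -82.8  -1.8] spin 0.6 t 6.05 j7 0.75
```

View pics/w3.png

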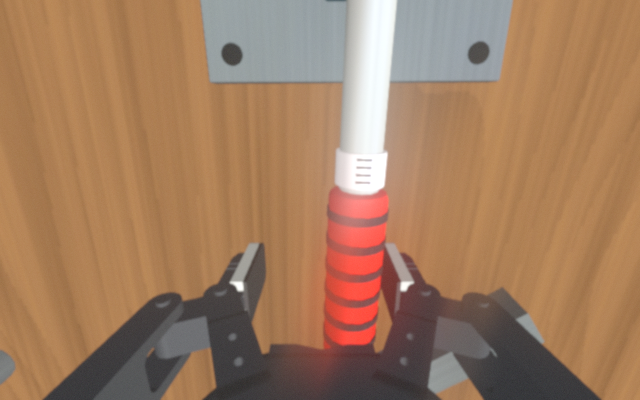

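The handle lies against the right pad at about (390,270) and has already turned to x ≈ 0.593, so the nut is running. I go on in steps of about 13 mm.

```bash
python3 -m handwheel '[[[0,-7,-1],0.05],[[1,-13,-1],0.09],[[1,-13,-1],0.09]]'
```

```text
time_s: 6.35
tcp_pos: [0.5618, -0.2592, 0.0639]
eef_rot: [-0.0, 0.727, 0.687, -0.0]
force: [0.0, -0.1, 0.6]
opening: 0.0602
grip_force: 0.0
```

```bash
python3 -m handwheel '[[[0,-7,0],0.05],[[1,-13,0],0.09],[[1,-13,0],0.09]]'; python3 arc.py .017 -.066 -.166 -.266
```

```text
time_s: 6.65
tcp_pos: [0.5489, -0.2575, 0.0639]
eef_rot: [-0.0, 0.757, 0.654, -0.0]
force: [-0.4, -0.2, -0.1]
opening: 0.0599
grip_force: 0.0
6.65 [ 0.5489 -0.2575  0.0639] [-0.4 -0.2 -0.1]
-0.07 shift [-0.2 10.7 -1.2] spin -0.08 t 6.65 j7 0.61
-0.17 shift [ 1.  -4.3 -1.1] spin 0.02 t 6.65 j7 0.61
-0.27 shift [  3.8 -19.1  -1.1] spin 0.12 t 6.65 j7 0.61
```

```bash
python3 -m handwheel '[[[1,-7,0],0.05],[[2,-13,0],0.09],[[2,-13,0],0.09]]'
```

```text
time_s: 6.95
tcp_pos: [0.5364, -0.2537, 0.0639]
eef_rot: [-0.0, 0.785, 0.619, -0.0]
force: [0.1, -0.6, 0.8]
opening: 0.0597
grip_force: 0.0
```

```bash
python3 -m handwheel '[[[1,-7,0],0.05],[[1,-13,0],0.09],[[1,-13,0],0.09]]'; python3 arc.py .017 -.266 -.366 -.466
```

```text
time_s: 7.25
tcp_pos: [0.5261, -0.2496, 0.0644]
eef_rot: [0.001, 0.812, 0.584, 0.001]
force: [2.6, -0.6, 0.5]
opening: 0.0604
grip_force: 1.6
7.25 [ 0.5261 -0.2496  0.0644] [ 2.6 -0.6  0.5]
-0.27 shift [ 0.2  4.7 -0.6] spin -0.059 t 7.25 j7 0.47
-0.37 shift [  1.8 -10.3  -0.7] spin 0.041 t 7.25 j7 0.47
-0.47 shift [  4.8 -25.1  -0.7] spin 0.141 t 7.25 j7 0.47
```

```bash
python3 -m handwheel '[[[0,-3,0],0.02],[[0,-5,0],0.03],[[0,-5,0],0.03]]'|head -4
```

```text
time_s: 7.55
tcp_pos: [0.5257, -0.2487, 0.0647]
eef_rot: [0.005, 0.82, 0.572, 0.003]
force: [12.4, -3.2, -7.7]
```

```bash
python3 -m handwheel '[[[0,-3,0],0.02],[[0,-4,0],0.03],[[0,-4,0],0.03]]'|head -4
python3 - <<'E'
from h import *
c=cam("wrist"); save("wrist","w4.png")
for nm in ["handle","nut_axis"]:
    print(nm,[(atz("wrist",d["centre"],.074,c).round(4),round(d["confidence"],2)) for d in nets.landmark_of(nm,"wrist")[:2]])
E
```

```text
time_s: 7.85
tcp_pos: [0.5224, -0.247, 0.0647]
eef_rot: [0.005, 0.829, 0.56, 0.003]
force: [12.6, -3.2, -7.7]
handle [(array([ 0.539 , -0.2522,  0.074 ]), 0.84)]
nut_axis []
```

```bash
python3 -m handwheel '[[[0,-3,0],0.02],[[0,-6,0],0.04],[[0,-6,0],0.04]]'|head -4;  python3 arc.py .017 -.366
```

```text
time_s: 8.3
tcp_pos: [0.5171, -0.2444, 0.0648]
eef_rot: [0.005, 0.84, 0.543, 0.004]
force: [12.5, -2.8, -6.9]
8.3 [ 0.5171 -0.2444  0.0648] [12.5 -2.8 -6.9]
-0.37 shift [-0.4 -0.1 -0.2] spin -0.056 t 8.3 j7 0.39
```

```bash
python3 -m handwheel '[[[0,-2,0],0.01],[[0,-2,0],0.01]]'|head -4; python3 -m handwheel '[[[0,8,0],0],[[0,22,0],0],[[0,22,0],0]]'|head -4
python3 - <<'E'
from h import *
c=cam("wrist"); viewer.grab_frame("wrist")
for nm in ["handle"]:
    print(nm,[(atz("wrist",d["centre"],.074,c).round(4),round(d["confidence"],2)) for d in nets.landmark_of(nm,"wrist")[:2]])
go([0.54,-.252,.2])
E
```

```text
time_s: 8.5
tcp_pos: [0.5156, -0.2439, 0.065]
eef_rot: [0.005, 0.842, 0.539, 0.004]
force: [13.6, -2.3, -7.0]
time_s: 8.8
tcp_pos: [0.5299, -0.2533, 0.064]
eef_rot: [0.001, 0.843, 0.538, -0.0]
force: [-0.9, -0.4, 0.0]
handle [(array([ 0.5421, -0.2549,  0.074 ]), 0.82)]
shift [   6.4   10.9 -136.7] spin 0 t 8.9 j7 0.37
```

```bash
python3 -m handwheel '[[[0,0,-130],0],[[0,0,-130],0],[[0,0,-200],-0.1],[[0,0,-200],-0.2],[[0,0,-220],-0.3]]' |head -4; python3 -c "
from h import *
go([0.50,0.0,.27],np.radians(93))"
```

```text
time_s: 9.4
tcp_pos: [0.5281, -0.2549, 0.2892]
eef_rot: [0.003, 0.753, 0.658, 0.001]
force: [-0.1, -0.3, 0.1]
shift [248.9 -62.   18.2] spin 1.384 t 9.4 j7 0.53
```

```bash
python3 -m handwheel '[[[250,-62,15],-1.757],[[250,-62,15],-1.757],[[250,-62,15],-1.757],[[250,-62,15],-1.757],[[250,-62,15],-1.757]]' |head -1;python3 -m handwheel '[[[0,0,0],-0.15],[[0,0,0],-0.3],[[0,0,0],-0.45],[[0,0,0],-0.6],[[0,0,0],-0.75]]' |head -1; python3 -c "
from h import *
go([0.50,0.0,.27],np.radians(93))"
```

```text
time_s: 9.9
time_s: 10.4
shift [ 1.4  5.4 -1.4] spin -0.255 t 10.4 j7 1.44
```

```bash
python3 -m handwheel '[[[1,5,0],-0.15],[[1,5,0],-0.255],[[1,5,0],-0.255],[[1,5,0],-0.255]]' |head -3
python3 - <<'E'
from look import *
Z=dict(fixture=.012,wedge_mid=.034,bearing=.06)
im=save("wrist","w5.png"); c=cam("wrist"); np.savez("c5.npz",K=c[0],e=c[1],A=c[2])
sil("wrist",["wedge_mid"],Z)
for nm in ["bearing","slot","nut_axis","wedge_mid"]:
    for d in nets.landmark_of(nm,"wrist")[:2]:
        z=dict(fixture=0,bearing=.049,slot=.012,nut_axis=.074,handle=.074,wedge_mid=.023)[nm]
        print(nm,np.round(d["centre"]),round(d["confidence"],2),atz("wrist",d["centre"],z,c).round(4))
E
```

```text
time_s: 10.8
tcp_pos: [0.501, -0.0003, 0.2689]
eef_rot: [-0.001, -0.022, 1.0, -0.0]
wrist wedge_mid 0.57 [331. 226.] [array([580.9,  20.1]), array([103.3,  21.2]), np.float64(2.8)]
bearing [274. 231.] 0.66 [ 0.5879 -0.0584  0.049 ]
slot [334. 216.] 0.61 [0.5779 0.0208 0.012 ]
nut_axis [226. 238.] 0.55 [ 0.5873 -0.1136  0.074 ]
wedge_mid [332. 223.] 0.69 [0.5841 0.0188 0.023 ]
```

View pics/w5.png

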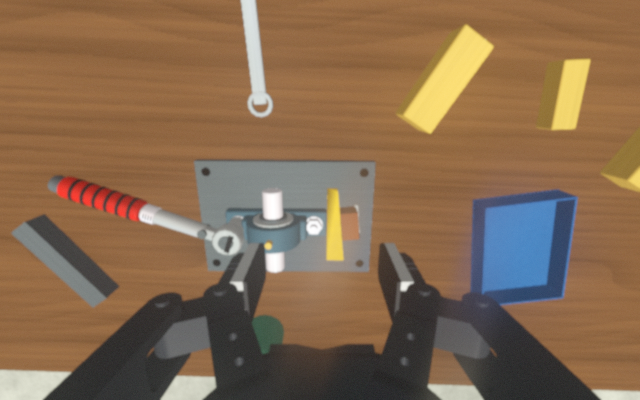

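The wrist view shows the plate's near edge from (194,161) to (376,161). The wedge's thin end is at (333,190) and its thick end at (335,260), with the lug at (350,222), the tray at (523,248) and the small block at (565,95). I compute the fixture's yaw from the near edge.

Run:
```python
from h import *
z=np.load("c5.npz");c=(z["K"],z["e"],z["A"]); im=cv2.imread("pics/w5.png")
P=[atz("",p,.012,c) for p in ([194.5,161],[376,161.5])]
d=P[1]-P[0]; L=np.linalg.norm(d); yv=d/L; xv=np.array([yv[1],-yv[0],0]); 
print("L",L,"yaw",np.degrees(np.arctan2(xv[1],xv[0])),P)
O=P[0]+xv*.085+yv*.110; O2=P[1]+xv*.085-yv*.135; print("O",O,O2)
hsv=cv2.cvtColor(im,cv2.COLOR_BGR2HSV); m=cv2.inRange(hsv,(20,120,100),(35,255,255)); m[:,:310]=0;m[:,350:]=0;m[:180]=0;m[270:]=0
ct=max(cv2.findContours(m,0,1)[0],key=cv2.contourArea)[:,0]
w=np.array([(atz("",p,.034,c)-O)@np.c_[xv,yv] for p in ct])*1000
print(w[:,0].min(),w[:,0].max()); 
for lo,hi in((-60,-45),(-45,-25),(-10,10),(25,45),(45,60)):
    s=w[(w[:,0]>lo)&(w[:,0]<hi)]
    if len(s):print(lo,hi,s[:,1].min().round(1),s[:,1].max().round(1))
```

```text
L 0.2440543901935526 yaw 2.4090768448702575 [array([ 0.50646521, -0.1708903 ,  0.012     ]), array([0.49620664, 0.07294839, 0.012     ])]
O [ 0.58676635 -0.05741464  0.012     ] [ 0.5868061  -0.05835941  0.012     ]
-52.839558572644684 50.67574724534392
-60 -45 69.3 81.2
-45 -25 68.1 84.3
-10 10 68.4 87.8
25 45 68.7 90.0
45 60 68.9 90.2
```

```bash
python3 -m handwheel '[[[90,300,60],-0.05],[[90,300,60],-0.05],[[90,300,60],-0.05],[[90,300,60],-0.05],[[90,300,60],-0.05]]' 70 |head -1; python3 -c "
from h import *
go([0.43,0.297,.21],np.radians(95))"
```

```text
time_s: 11.65
shift [-16.6  61.9  12.3] spin 0.01 t 11.65 j7 1.17
```

```bash
python3 -m handwheel '[[[-16,62,12],0],[[-16,62,12],0],[[-16,62,12],0],[[-16,62,12],0]]' |head -3
python3 - <<'E'
from look import *
im=save("wrist","w6.png"); c=cam("wrist"); np.savez("c6.npz",K=c[0],e=c[1],A=c[2])
sil("wrist",["block_mid"],dict(block_mid=.03))
for d in nets.landmark_of("block_mid","wrist"): print(np.round(d["centre"]),atz("wrist",d["centre"],.015,c).round(4))
hsv=cv2.cvtColor(im,cv2.COLOR_RGB2HSV); m=cv2.inRange(hsv,(18,110,60),(35,255,255))
for ct in cv2.findContours(m,0,1)[0]:
    if cv2.contourArea(ct)>800:
        w=np.array([atz("",p,.03,c)[:2]*1000 for p in ct[:,0]],np.float32)
        print(cv2.boundingRect(ct),cv2.minAreaRect(w));
E
```

```text
time_s: 12.05
tcp_pos: [0.4308, 0.2938, 0.2102]
eef_rot: [0.0, -0.048, 0.999, -0.001]
wrist block_mid 0.94 [440. 204.] [array([457.7, 428. ]), array([ 62.7, 117.6]), np.float64(63.8)]
wrist block_mid 0.87 [327. 151.] [array([400.7, 293.6]), array([80. , 29.5]), np.float64(4.8)]
wrist block_mid 0.79 [179. 126.] [array([395.3, 139.3]), array([ 54.8, 124.5]), np.float64(60.6)]
[327. 149.] [0.4029 0.2962 0.015 ]
[181. 126.] [0.3933 0.1357 0.015 ]
[436. 206.] [0.4586 0.4322 0.015 ]
(615, 299, 25, 74) ((612.7159423828125, 717.6312866210938), (131.09832763671875, 31.376781463623047), 23.973783493041992)
(71, 234, 45, 80) ((582.759765625, 25.449996948242188), (113.29576110839844, 41.43880844116211), 2.104153871536255)
(391, 157, 102, 106) ((459.70196533203125, 428.069091796875), (63.74531936645508, 120.01922607421875), 63.36054611206055)
(310, 111, 30, 77) ((402.3375244140625, 293.45672607421875), (81.44937133789062, 30.97631072998047), 4.7084760665893555)
(130, 68, 99, 118) ((396.1396789550781, 137.95945739746094), (55.340999603271484, 125.5363540649414), 60.14007568359375)
```

View pics/w6.png

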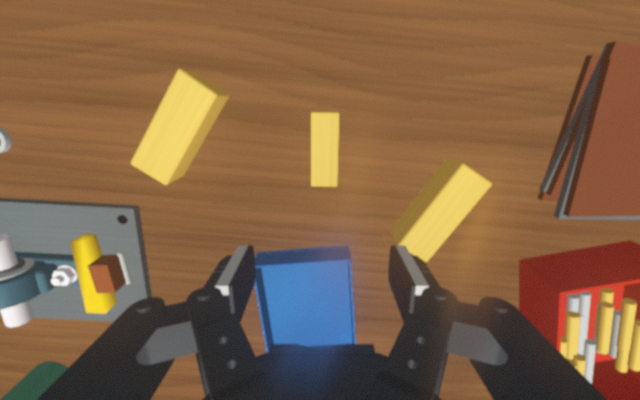

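The wrist view shows the small block at (325,150), square to the gripper, with its top centre at (0.4015, 0.2936) and a heading of 4.75°. The 80 x 30 mm size at z = 0.03 fits, so I grasp it.

```bash
python3 -c "
from h import *
go([0.4015,0.2936,.014],np.radians(94.75))"
```

```text
shift [ 29.5   3.  196.8] spin 0.011 t 12.25 j7 1.09
```

```bash
python3 -m handwheel '[[[29,3,45],0.01],[[29,3,90],0.01],[[29,3,135],0.01],[[29,3,165],0.01],[[29,3,165],0.01]]' 65 |head -2; python3 -c "
from h import *
go([0.4015,0.2936,.014],np.radians(94.75))"
```

```text
time_s: 12.75
tcp_pos: [0.398, 0.2919, 0.0417]
shift [-3.8  1.5 27.7] spin 0.003 t 12.75 j7 1.08
```

```bash
python3 -m handwheel '[[[-3,1,15],0],[[-3,1,27],0],[[-3,1,27],0]]' |head -4; python3 -m handwheel '[[[0,0,0],0],[[0,0,0],0],[[0,0,0],0],[[0,0,0],0],[[0,0,0],0]]' 20 100; python3 -m handwheel '[[[0,0,-30],0],[[0,0,-60],0],[[0,0,-60],0]]';  python3 -c "
from h import *
th=np.radians(2.41);x=np.array([np.cos(th),np.sin(th)]);y=np.array([-x[1],x[0]]);O=np.array([.5868,-.058])
go([*(O-x*.110+y*.077),.1],th+np.pi/2);go([*(O-x*.110+y*.077),.031],th+np.pi/2)"
```

```text
time_s: 13.05
tcp_pos: [0.4039, 0.2961, 0.0183]
eef_rot: [-0.0, -0.043, 0.999, -0.0]
force: [-0.4, 0.1, 0.6]
time_s: 13.55
tcp_pos: [0.4047, 0.2964, 0.0197]
eef_rot: [0.001, -0.043, 0.999, 0.0]
force: [-0.7, -1.2, 5.8]
opening: 0.028
grip_force: 99.3
time_s: 13.85
tcp_pos: [0.4065, 0.2987, 0.0818]
eef_rot: [0.003, -0.044, 0.999, 0.003]
force: [1.2, 0.3, -5.1]
opening: 0.0279
grip_force: 100.8
shift [ -42.2 -289.1  -19.3] spin 0.045 t 13.85 j7 1.07
shift [ -41.7 -289.4   49.6] spin 0.045 t 13.85 j7 1.07
```

```bash
python3 -m handwheel '[[[-10,-50,-20],0.045],[[-15,-100,-20],0.045],[[-20,-150,-20],0.045],[[-30,-200,-20],0.045],[[-42,-250,-20],0.045]]' |head -2; python3 -m handwheel '[[[0,-39,0],0],[[0,-39,0],0],[[0,-39,0],0]]' |head -2;  cat > fx.py <<'E'
from h import *
import sys
th=np.radians(2.41);x=np.array([np.cos(th),np.sin(th)]);y=np.array([-x[1],x[0]]);O=np.array([.5868,-.058])
o=status.get_obs(); d=o["tcp_pos"][:2]-O
print("tcp in fixture",(d@x*1000).round(1),(d@y*1000).round(1),(o["tcp_pos"][2]*1000).round(1),"F",o["force"].round(1),"open",o["opening"],o["grip_force"])
if len(sys.argv)>3:
    a,b,z=[float(v)/1000 for v in sys.argv[1:4]]; go([*(O+x*a+y*b),z],th+np.pi/2)
E
python3 fx.py -105 77 36
```

```text
time_s: 14.35
tcp_pos: [0.4635, 0.0565, 0.0968]
time_s: 14.65
tcp_pos: [0.4654, 0.018, 0.0968]
tcp in fixture -118.1 81.1 96.8 F [-0.6  1.1 -4.8] open 0.028004931605940152 101.03761196136475
shift [-13.3  -4.   60.8] spin -0.004 t 14.65 j7 1.65
```

```bash
python3 -m handwheel '[[[-8,-4,30],0],[[-10,-4,60],0],[[-10,-4,60],0],[[-10,-4,60],0]]' |head -2; python3 fx.py -75 77 36
python3 - <<'E'
from look import *
im=save("wrist","w7.png"); c=cam("wrist")
E
```

```text
time_s: 15.05
tcp_pos: [0.4756, 0.0173, 0.0374]
tcp in fixture -107.9 80.0 37.4 F [ 0.   0.1 -4.8] open 0.028171486805226437 100.77223777770996
shift [-32.9  -3.    1.3] spin 0.003 t 15.05 j7 1.7
```

View pics/w7.png

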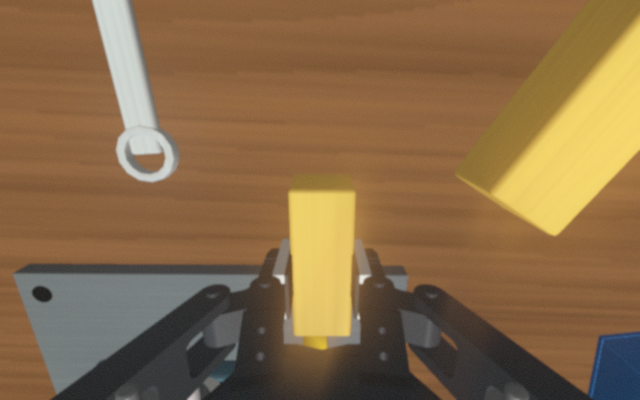

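The block sits squarely in the gripper at (321,265), with the wedge's thin end just ahead of it at (315,340). I push forward.

```bash
python3 -m handwheel '[[[-8,-3,0],0],[[-16,-3,0],0],[[-22,-3,0],0],[[-28,-3,0],0],[[-28,-3,0],0]]' |sed -n 1,4p; python3 fx.py -66 77 36
```

```text
time_s: 15.6
tcp_pos: [0.4989, 0.0137, 0.0369]
eef_rot: [-0.007, -0.021, 1.0, 0.0]
force: [-10.2, -1.5, 0.5]
tcp in fixture -84.8 75.3 36.9 F [-10.2  -1.5   0.5] open 0.02802951633610751 101.92764401435852
shift [-18.8   1.7   0.6] spin -0.0 t 15.6 j7 1.72
```

```bash
python3 -m handwheel '[[[-4,1,0],0],[[-8,1,0],0],[[-12,1,0],0]]' |sed -n 1,4p; python3 -m handwheel '[[[-3,0,0],0],[[-6,0,0],0]]' |sed -n 1,4p; python3 fx.py -66 77 36
```

```text
time_s: 15.9
tcp_pos: [0.5078, 0.0143, 0.0363]
eef_rot: [-0.01, -0.021, 1.0, -0.0]
force: [-15.2, -2.2, 2.6]
time_s: 16.1
tcp_pos: [0.5147, 0.0146, 0.0363]
eef_rot: [-0.009, -0.021, 1.0, -0.0]
force: [-4.8, -0.8, -6.3]
tcp in fixture -69.0 75.5 36.3 F [-4.8 -0.8 -6.3] open 0.027567432197031692 101.18059515953064
shift [-3.   1.5  0.2] spin -0.001 t 16.1 j7 1.72
```

```bash
python3 -m handwheel '[[[-3,0,0],0],[[-6,0,0],0],[[-6,0,0],0]]' |sed -n 1,4p; python3 fx.py
python3 - <<'E'
from look import *
sil("top",["wedge_mid"],dict(wedge_mid=.034)); sil("scene",["wedge_mid"],dict(wedge_mid=.034))
for n in ["scene","top"]:
    c=cam(n)
    for d in nets.landmark_of("wedge_mid",n): print(n,np.round(d["centre"]),atz(n,d["centre"],.023,c).round(4))
E
```

```text
time_s: 16.4
tcp_pos: [0.526, 0.0156, 0.0376]
eef_rot: [-0.004, -0.021, 1.0, -0.0]
force: [-7.9, -0.6, -2.2]
tcp in fixture -57.6 76.1 37.6 F [-7.9 -0.6 -2.2] open 0.027876862818311764 101.67462587356567
top wedge_mid 0.73 [370. 192.] [array([ 585.7, -172.9]), array([167.9, 292.4]), np.float64(2.5)]
scene wedge_mid 0.8 [357. 224.] [array([617.5,  16.8]), array([104.1,  35.7]), np.float64(3.0)]
scene [354. 223.] [0.6184 0.0306 0.023 ]
scene [386. 286.] [ 0.7936 -0.099   0.023 ]
```

The wedge has moved to about +29 mm and the push force dropped, so it is loose. I back off and return the block to its old spot.

```bash
python3 -m handwheel '[[[15,0,0],0],[[40,0,0],0],[[55,0,-30],0],[[60,0,-60],0],[[70,50,-60],0]]' |sed -n 1,2p; python3 -c "
from h import *
go([0.4047,0.2964,.08],np.radians(94.75))"
```

```text
time_s: 17.2
tcp_pos: [0.4651, 0.0539, 0.1039]
shift [ 54.2 244.1  21.8] spin -0.056 t 17.2 j7 1.54
```

```bash
python3 -m handwheel '[[[54,244,20],-0.05],[[54,244,20],-0.05],[[54,244,20],-0.05],[[54,244,20],-0.05],[[54,244,20],-0.05]]' |sed -n 1,2p;python3 -m handwheel '[[[0,0,0],0],[[0,0,0],0]]' |sed -n 1,4p; python3 -c "
from h import *
go([0.4047,0.2964,.0205],np.radians(94.75))"
```

```text
time_s: 17.7
tcp_pos: [0.3942, 0.3062, 0.0794]
time_s: 17.9
tcp_pos: [0.3935, 0.3061, 0.079]
eef_rot: [0.001, -0.049, 0.999, 0.001]
force: [1.1, -1.4, -4.5]
shift [-10.1 -10.8  58.5] spin 0.015 t 17.9 j7 1.05
```

```bash
python3 -m handwheel '[[[-10,-10,25],0],[[-10,-10,45],0],[[-10,-10,52],0],[[-10,-10,55],0],[[-10,-10,55],0]]' |sed -n 1,4p; python3 -m handwheel '[[[0,0,2],0],[[0,0,3],0],[[0,0,3],0]]' |sed -n 1,4p
```

```text
time_s: 18.4
tcp_pos: [0.4048, 0.2939, 0.0238]
eef_rot: [0.0, -0.046, 0.999, 0.0]
force: [-0.2, -0.5, -5.3]
time_s: 18.7
tcp_pos: [0.4043, 0.2942, 0.0208]
eef_rot: [0.0, -0.046, 0.999, 0.0]
force: [-0.1, -0.4, -5.4]
```

```bash
python3 -m handwheel '[[[0,0,1],0],[[0,0,2],0],[[0,0,2],0]]' |sed -n 1,4p
```

```text
time_s: 19.0
tcp_pos: [0.4044, 0.2942, 0.0197]
eef_rot: [0.0, -0.046, 0.999, 0.0]
force: [-2.4, -1.1, 5.1]
```

Touchdown: the vertical force flipped from −5 to +5 N. I release and rise.

```bash
python3 -m handwheel '[[[0,0,0],0],[[0,0,0],0],[[0,0,0],0],[[0,0,0],0]]' 60 |sed -n 1,5p; python3 -m handwheel '[[[0,0,-30],0],[[0,0,-80],0],[[0,-40,-130],0],[[-20,-90,-180],0.02],[[-40,-140,-200],0.04]]' |sed -n 1,2p; python3 fx.py 0 77 230
```

```text
time_s: 19.4
tcp_pos: [0.4044, 0.2941, 0.0185]
eef_rot: [0.0, -0.046, 0.999, 0.0]
force: [-0.1, -0.4, 0.1]
opening: 0.0599
time_s: 19.9
tcp_pos: [0.4412, 0.192, 0.2001]
tcp in fixture -135.0 255.9 200.1 F [ 2.2  1.  -0. ] open 0.05998115673314887 0.0
shift [-132.7 -180.6  -29.9] spin 0.013 t 19.9 j7 1.24
```

```bash
python3 -m handwheel '[[[-120,-180,-30],0.03],[[-120,-180,-30],0.03],[[-120,-180,-30],0.03],[[-120,-180,-30],0.03],[[-120,-180,-30],0.03]]' |sed -n 1,2p; python3 -m handwheel '[[[0,0,0],0]]' |sed -n 1,2p
python3 - <<'E'
from look import *
im=save("wrist","w8.png"); c=cam("wrist")
th=np.radians(2.41);x=np.array([np.cos(th),np.sin(th)]);y=np.array([-x[1],x[0]]);O=np.array([.5868,-.058])
for nm,z in (("tray",.035),("wedge_mid",.034)):
    for s in nets.silhouettes(nm,"wrist"):
        ct=max(cv2.findContours(s["pixels"].astype(np.uint8),0,1)[0],key=len)[:,0]
        w=np.array([atz("",p,z,c)[:2] for p in ct],np.float32); f=((w-O)@np.c_[x,y])*1000
        print(nm,s["centre"],round(s["confidence"],2),cv2.minAreaRect(w*1000)); 
        if nm=="wedge_mid": print(f.min(0),f.max(0),[(f[(f[:,0]>a)&(f[:,0]<a+15),1].min().round(1),f[(f[:,0]>a)&(f[:,0]<a+15),1].max().round(1)) for a in range(-15,90,15) if ((f[:,0]>a)&(f[:,0]<a+15)).any()])
c2=cam("scene");viewer.grab_frame("scene")
for nm,z in (("block_mid",.015),("handle",.074),("tray_in",.003)):print(nm,[(np.round(d["centre"]),atz("",d["centre"],z,c2).round(3)) for d in nets.landmark_of(nm,"scene")])
E
python3 fx.py 55 81 28
```

```text
time_s: 20.4
tcp_pos: [0.5723, 0.0106, 0.2281]
time_s: 20.5
tcp_pos: [0.5715, 0.0126, 0.2276]
tray [548.0, 202.5] 0.84 ((609.4336547851562, 286.64190673828125), (170.47372436523438, 141.8064422607422), 9.605415344238281)
tray [99.3, 164.2] 0.67 ((572.8328247070312, -220.77120971679688), (243.63380432128906, 53.21090316772461), 76.18923950195312)
wedge_mid [327.0, 205.4] 0.66 ((610.0064086914062, 24.126859664916992), (105.92878723144531, 23.273569107055664), 6.934629917144775)
[-26.04211019  71.75922836] [79.62392541 96.53420624] [(np.float64(72.5), np.float64(88.7)), (np.float64(72.4), np.float64(90.9)), (np.float64(71.8), np.float64(91.9)), (np.float64(71.8), np.float64(93.1)), (np.float64(73.5), np.float64(95.4)), (np.float64(73.1), np.float64(96.5)), (np.float64(74.3), np.float64(95.3))]
block_mid [(array([312., 169.]), array([0.387, 0.15 , 0.015])), (array([340., 147.]), array([0.407, 0.292, 0.015]))]
handle [(array([270., 272.]), array([ 0.541, -0.256,  0.074]))]
tray_in [(array([398., 171.]), array([0.619, 0.31 , 0.003]))]
tcp in fixture -14.3 78.2 227.1 F [-0.6 -0.5  0.2] open 0.06013500364544259 0.0
shift [-69.4   3.7 199.1] spin -0.017 t 20.85 j7 1.66
```

View pics/w8.png

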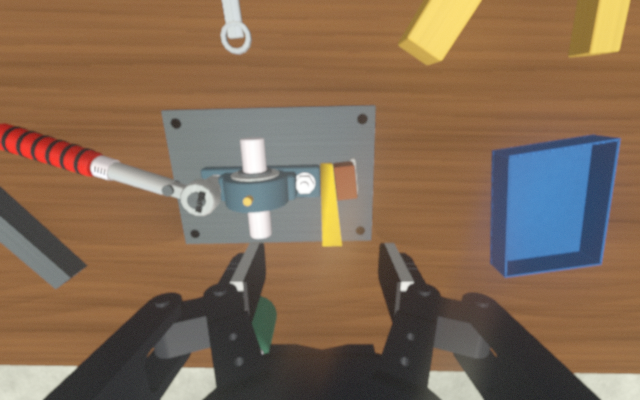

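The wrist view shows the wedge driven out, from (326,165) to (332,245), clear of the lug at (345,182). The tray is at (550,205) and the wrench is still on its nut at (198,198). The scene net has the small block back at (0.407, 0.292). I grasp the wedge at fixture x ≈ 46.

```bash
python3 -m handwheel '[[[-30,2,60],-0.05],[[-61,5,120],-0.05],[[-61,5,160],-0.05],[[-61,5,160],-0.05],[[-61,5,160],-0.05]]' 50 |sed -n 1,4p; python3 fx.py 46 82 26.5
```

```text
time_s: 21.35
tcp_pos: [0.6272, 0.0255, 0.0624]
eef_rot: [-0.005, -0.037, 0.999, 0.0]
force: [-0.6, -0.7, 0.2]
tcp in fixture 43.9 81.7 62.4 F [-0.6 -0.7  0.2] open 0.04988715709688817 0.0
shift [-2.5  0.2 35.8] spin 0.032 t 21.35 j7 1.75
```

```bash
python3 -m handwheel '[[[-2,0,18],-0.02],[[-2,0,32],-0.02],[[-2,0,36],-0.02],[[-2,0,36],-0.02]]' |sed -n 1,4p; python3 fx.py 46 82 26.5
```

```text
time_s: 21.75
tcp_pos: [0.6324, 0.0245, 0.0315]
eef_rot: [-0.0, -0.046, 0.999, 0.0]
force: [0.5, -0.2, 0.3]
tcp in fixture 49.0 80.5 31.5 F [ 0.5 -0.2  0.3] open 0.050094447273571166 0.0
shift [2.9 1.7 5. ] spin 0.05 t 21.75 j7 1.78
```

```bash
python3 -m handwheel '[[[3,1,3],0],[[3,1,4],0],[[3,1,4],0]]' |sed -n 1,4p; python3 -m handwheel '[[[0,0,0],0],[[0,0,0],0],[[0,0,0],0],[[0,0,0],0],[[0,0,0],0]]' 5 80; python3 fx.py
```

```text
time_s: 22.05
tcp_pos: [0.6297, 0.0251, 0.0277]
eef_rot: [0.0, -0.046, 0.999, 0.0]
force: [-0.2, 0.3, -0.5]
time_s: 22.55
tcp_pos: [0.6301, 0.0242, 0.0279]
eef_rot: [0.0, -0.046, 0.999, -0.0]
force: [-0.2, -1.6, 5.2]
opening: 0.0192
grip_force: 78.8
tcp in fixture 46.7 80.3 27.9 F [-0.2 -1.6  5.2] open 0.019162801952902552 78.8026001304388
```

Gripped at 19 mm opening with 79 N. I lift it.

```bash
python3 -m handwheel '[[[0,0,-8],0],[[0,0,-25],0],[[0,0,-55],0],[[0,0,-90],0],[[0,0,-90],0]]'; python3 -m handwheel '[[[0,0,0],0],[[0,0,0],0]]'|tail -2;  python3 - <<'E'
from h import *
a=np.radians(9.5); go([.608+.018*np.cos(a),.291+.018*np.sin(a),.11],np.radians(102.4))
im=save("wrist","w9.png")
E
```

```text
time_s: 23.05
tcp_pos: [0.6332, 0.0256, 0.1223]
eef_rot: [0.005, -0.046, 0.999, 0.001]
force: [1.7, 0.0, -2.2]
opening: 0.0191
grip_force: 78.4
opening: 0.019
grip_force: 78.2
shift [-22.9 267.4   5.1] spin -0.124 t 23.25 j7 1.76
```

View pics/w9.png

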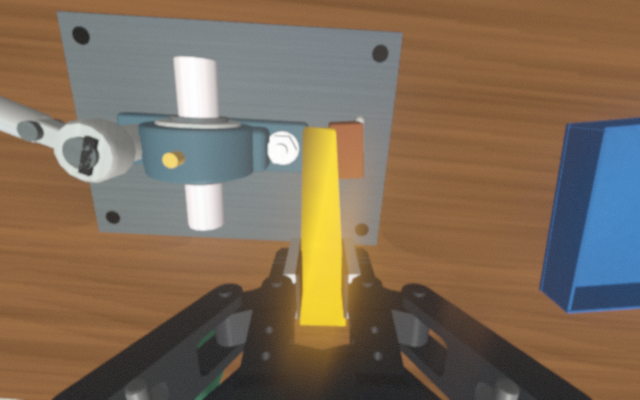

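The wedge is held, running from (320,130) to (322,325), and looks level and clear of the slot. I carry it over to the tray.

```bash
python3 -m handwheel '[[[-5,48,-20],-0.02],[[-10,96,-20],-0.05],[[-15,144,-20],-0.08],[[-20,192,-15],-0.12],[[-23,240,-10],-0.124]]' |head -2;python3 -m handwheel '[[[0,27,10],0],[[0,27,10],0],[[0,27,10],0]]' |sed -n 1,4p;  python3 - <<'E'
from h import *
a=np.radians(9.5); go([.608+.018*np.cos(a),.291+.018*np.sin(a),.025],np.radians(102.4))
c=cam("wrist"); im=save("wrist","w10.png")
s=max(nets.silhouettes("tray","wrist"),key=lambda s:s["confidence"]); ct=max(cv2.findContours(s["pixels"].astype(np.uint8),0,1)[0],key=len)[:,0]
print(s["confidence"],cv2.minAreaRect(np.array([atz("",p,.035,c)[:2]*1000 for p in ct],np.float32)))
for n in ("top","scene"):
    viewer.grab_frame(n); c=cam(n); print(n,[(np.round(d["centre"]),atz("",d["centre"],0.003,c).round(3),d["confidence"]) for d in nets.landmark_of("tray_in",n)])
E
```

```text
time_s: 23.8
tcp_pos: [0.6293, 0.2677, 0.1251]
time_s: 24.1
tcp_pos: [0.6225, 0.2932, 0.1143]
eef_rot: [-0.002, -0.109, 0.994, -0.001]
force: [0.6, -1.4, -3.1]
shift [-3.8  0.2 89.2] spin 0.003 t 24.1 j7 1.45
0.56 ((614.505615234375, 292.7464904785156), (159.7223663330078, 119.89847564697266), 10.153992652893066)
top [(array([239., 182.]), array([0.604, 0.287, 0.003]), 0.65)]
scene [(array([398., 170.]), array([0.616, 0.314, 0.003]), 0.59), (array([320., 244.]), array([ 0.568, -0.075,  0.003]), 0.25)]
```

View pics/w10.png

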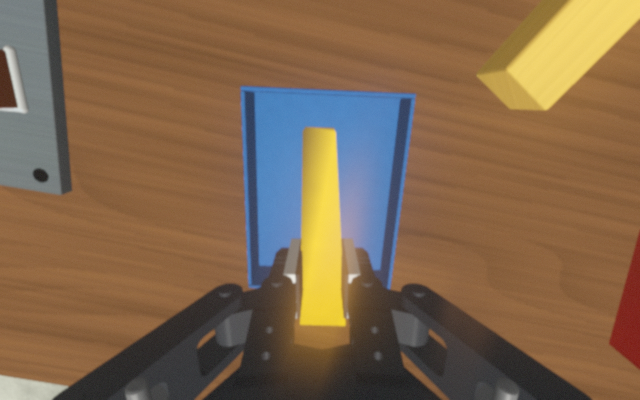

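The wedge runs along the tray's middle, from (320,130) to (322,325). The tray's silhouette fits 160 x 120 mm, centred at (0.6145, 0.2927). I lower it, about 10 mm further out.

```bash
python3 -m handwheel '[[[-10,2,30],0],[[-10,2,55],0],[[-10,2,75],0],[[-10,2,85],0],[[-10,2,87],0]]' |sed -n 1,4p; python3 -m handwheel '[[[0,0,3],0],[[0,0,5],0],[[0,0,5],0]]' |sed -n 1,4p
```

```text
time_s: 24.9
tcp_pos: [0.6332, 0.2955, 0.0288]
eef_rot: [-0.001, -0.107, 0.994, -0.0]
force: [-0.5, -0.8, -3.7]
time_s: 25.2
tcp_pos: [0.6346, 0.2967, 0.0262]
eef_rot: [0.001, -0.108, 0.994, 0.0]
force: [0.5, 0.6, -2.3]
```

```bash
python3 -m handwheel '[[[0,0,2],0],[[0,0,4],0],[[0,0,4],0]]' |sed -n 1,4p; python3 -m handwheel '[[[0,0,1],0],[[0,0,2],0],[[0,0,2],0]]' |sed -n 1,4p
```

```text
time_s: 25.5
tcp_pos: [0.6337, 0.2964, 0.021]
eef_rot: [-0.0, -0.108, 0.994, -0.0]
force: [-0.9, -0.5, -3.2]
time_s: 25.8
tcp_pos: [0.634, 0.2965, 0.0192]
eef_rot: [0.0, -0.108, 0.994, 0.0]
force: [-0.4, -0.5, -2.9]
```

```bash
python3 -m handwheel '[[[0,0,1],0],[[0,0,2],0],[[0,0,2],0]]' |sed -n 1,4p
```

```text
time_s: 26.1
tcp_pos: [0.6341, 0.2965, 0.019]
eef_rot: [0.0, -0.108, 0.994, 0.0]
force: [-3.3, -1.4, 4.6]
```

Touchdown at the expected height (0.019). I release and withdraw.

```bash
python3 -m handwheel '[[[0,0,0],0],[[0,0,0],0],[[0,0,0],0],[[0,0,0],0]]' 40 |sed -n 1,5p; python3 -m handwheel '[[[0,0,-25],0],[[0,0,-60],0],[[0,0,-110],0],[[30,0,-160],0],[[60,0,-200],0]]' |sed -n 1,2p;python3 -m handwheel '[[[0,0,0],0],[[0,0,0],0],[[0,0,0],0],[[0,0,0],0]]' |sed -n 1,2p
python3 - <<'E'
from look import *
im=save("wrist","w11.png")
sil("wrist",["wedge_mid","tray","block_mid"],dict(wedge_mid=.025,tray=.035,block_mid=.03))
c=cam("scene"); b=save("scene","s2.png")
print([(atz("",d["centre"],.074,c).round(3)) for d in nets.landmark_of("handle","scene")])
cv2.imwrite("pics/fin.png",np.vstack([cv2.resize(im,(480,300)),cv2.resize(b,(480,300))])[:,:,::-1])
E
```

```text
time_s: 26.5
tcp_pos: [0.6341, 0.2965, 0.0172]
eef_rot: [0.0, -0.108, 0.994, 0.0]
force: [-1.1, 0.5, -0.5]
opening: 0.0399
time_s: 27.0
tcp_pos: [0.5806, 0.2843, 0.2125]
time_s: 27.4
tcp_pos: [0.5797, 0.2842, 0.2083]
wrist wedge_mid 0.88 [322. 209.] [array([615.9, 293.2]), array([104.8,  22.8]), np.float64(12.4)]
wrist tray 0.89 [328. 193.] [array([612.8, 292.2]), array([163.3, 119.7]), np.float64(10.0)]
wrist block_mid 0.85 [369.  24.] [array([425.1, 295. ]), array([41.7, 31.4]), np.float64(5.4)]
wrist block_mid 0.73 [494.  85.] [array([456.8, 429.4]), array([ 56.6, 124.4]), np.float64(63.4)]
wrist block_mid 0.56 [195.   6.] [array([448.9, 133.8]), array([15.3, 40.4]), np.float64(12.4)]
[array([ 0.541, -0.25 ,  0.074])]
```

View pics/fin.png

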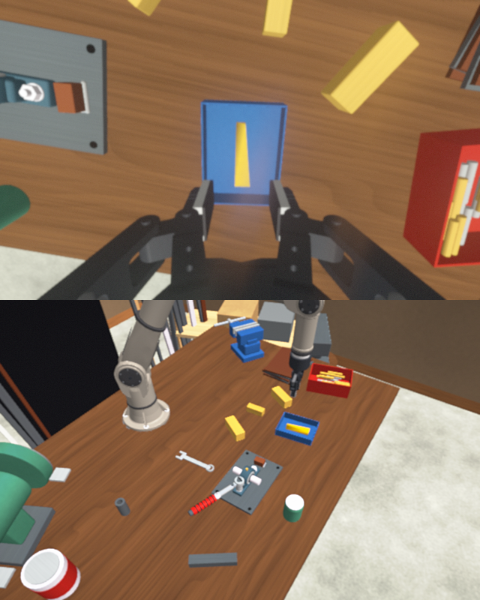

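The wedge lies flat in the tray at (242,155), the small block is on the bench at (257,410), the wrench is on its nut, and the bystanders are in place. I hand the job in.

```bash
python3 -c "
from cell import r
print(r.job_done())"
```

```text
the job is handed in; nothing more can be done
None
```

I handed the job in at about 28 s of the 70 s allowed. The wrench clicked and sprang back, the wedge lies flat in the blue tray, and the brass block is back on the bench. The final pictures agree, but hand-in returned no verdict.

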